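# Fetch the mini spatula from under the hammer and wrench

## Robot

A 7-joint arm with a two-finger parallel gripper is mounted at the origin on the work surface. World frame = base frame: x ahead of the robot, y to its left, z up, the work surface at z = 0. Lengths are in m, angles in rad, forces in N, time in s.
With the tool pointing down it reaches from about 0.35 to 0.9 m from the base axis. Payload 8.1 kg.
Tool frame: the origin (TCP) lies on the centre line of the jaws, within the pads' length; the fingertips stand 19 mm ahead of it and the grasp point (between the pads) is the TCP; z points along the fingers, y is the direction in which the jaws open and shut (so a half turn about z gives the same grasp; the last joint's range is limited). The gripper opens to 92 mm and grips with 3 to 60 N. Pads are 19 mm wide; open, the fingers measure 130 mm over their backs; the gripper's body (75 mm by 190 mm) begins 47 mm behind the grasp point.
Start: joints at [-1.227, 0.434, 0.025, 1.573, -0.012, 1.134, -0.075], TCP at [0.27, 0.564, 0.246] pointing down, gripper open.
Joint ranges: [-2.62, 2.62], [-0.44, 2.09], [-1.27, 1.32], [0.08, 2.57], [-1.32, 4.46], [0.12, 2], [-2.74, 2.74]. Speed limits (rad/s): [2.22, 2.22, 3.01, 3.01, 3.14, 3.14, 3.14].

## Interface

Orientations are given as a rotation vector (axis times angle).
In Python, from cell import monitor, imaging, workorder, outline_of gives the robot as it stands.
- The arm moves only by the tool move_arm, never from a script. Its argument "series" is a list of rows, each a list of 6 numbers: the shift along the world's x, y, z in cm, then the turn, a rotation vector about the world's x, y, z in degrees. A call has 1 to 8 rows; each row shifts and turns the commanded pose from where the row before left it; what a row does not reach is not made up. A row lasts 1/10 s, in which the tool goes at most 50 mm and 8.59 degrees, less where a joint would pass 70% of its speed; a pose out of reach is approached as far as the arm can. A call with a gripper value outside its range is refused whole. "grip" is the opening, from 0 (shut) to 1 (fully open), set as the call begins (left out, the last holds). The fingers move at their own pace and stop on an object; "force" is the grip in N (left out, the last holds). Time passes only in rows, so rows that do not move let the fingers close. It gives the time, the measured TCP pose, the force and the opening at its end, in the units of the state.
- monitor.observe(): the state, without advancing time (a new reading comes with each control period).
- imaging.get_image(name): name is "side" or "top"; returns a dict with "color" (480x640x3 uint8, red, green, blue), "fx", "fy", "cx", "cy" (pixels), "dist_coeffs" ([k1, k2, p1, p2, k3] as OpenCV has them; the pictures are not rectified), "rvec" (rotation vector, rad) and "tvec" (3), from world to camera coordinates, as OpenCV has them. Camera axes: x right, y down, z forward; pixel columns grow to the right and rows downward; lengths in m; the calibration is good to about 2 mm. A picture is of the moment at which its call begins. There is no depth.
- workorder.sign_off(): hands the job in, once; it reports no verdict.
Trained networks look in the newest picture that a camera, given by its name, has taken for a name from the list of things; names that differ only in an ending like _2 or _b are one class to them, and where a whole thing is asked for, a point or a joint stands for the part that bears it (a point fixed in the world has none). Each returns a list of dicts, best first, with "p" (0 to 1); they miss things now and then, are a little off and sometimes report something else, mostly with a low value. They report only what shows in the picture. A call takes as long as a camera call.
- outline_of(camera, thing): "mask" (480x640 bool, what is visible of it) and "rect" ([left, top, width, height] in pixels, round what is visible of it).
The state is a dict: "clock": time; "joints": joint angles; "dq": joint speeds; "joint_efforts": joint torques, N m; "position": TCP position; "ee_rot": TCP orientation; "force": force on the tool from outside, world axes, zero at the start; "ft_torque": the same for the moment, N m; "width": opening from 0.0 (shut) to 1.0 (fully open).
Only numpy, scipy, OpenCV 4.12 (cv2) and the standard library are available. Lean on these libraries where they do the work, as an engineer would, in place of code of your own. Each camera call takes 0.05 s, during which the arm holds its last target. There are 200 camera calls.

## Task

Clear the toy hammer and the toy wrench off their pegs into the square wooden side tray, both lying flat side by side, then take the mini spatula from the board beneath them and lay it flat in the middle of the narrow metal tray, lengthwise. Then put the hammer and the wrench back across the pegs, each on its own pegs just as it lay at the start. Do not disturb the mug, the screwdriver or the jar.

Things in the scene. Friction and masses are not known exactly. Their poses are not given: they have to be found in the camera images.
- hammer_c (a point): Wooden toy hammer lying flat on pegs, 70 g: handle 190 long, 20 wide, 18 high; cylindrical head (28 diameter, 70 long, crosswise) centred 88 along +x. Point: middle of the handle, 9 above the handle's underside; the head reaches 5 lower than that underside. x along the handle to the head (at the start along the board's +y), z up. Grasp here, fingers closing along y.
- wrench_c (a point): Green plastic toy wrench lying flat on pegs, 60 g: bar 22 wide, 12 thick, an open jaw 44 wide at either end (from 74 off the middle), 204 long overall. Point: middle of the bar, 6 above its underside. x along the bar (at the start along the board's y), z up. Grasp here, fingers closing along y.
- spatula_c (a point): Aluminium mini spatula lying flat on the board, 50 g: handle 14 wide, 12 high; flat blade 66 long, 56 wide, 4 thick at its +x end; 190 long overall. Point: on the handle near the balance point, 95 from either end, 6 above the underside. x along the handle to the blade, z up. Grasp here, fingers closing along y, once nothing lies above it.
- board: Fixed birch peg board lying flat, 250 (x) by 190 (y), 15 thick. Origin: centre of underside, on the table. Two peg cradles, centred at x -60 and +60, y 0; each has at y -55 and +55 a level dowel along x (10 thick, top 60 above the table) between two upright dowels (tops at 80, 42 free between). Hammer on one, wrench on the other (varies), lying along y on the level dowels; spatula below, along x.
- tray: Fixed square side tray of birch: outside 212 (x) by 236 (y), inside 200 by 224, rim 14 high, floor 6 thick. Origin: centre of underside, on the table. Holds both tools side by side, each along the tray's y, at about x -50 and +50. Stands left or right of the board.
- dish: Fixed narrow metal tray for the spatula: outside 236 (x) by 104 (y), inside 224 by 92, rim 14 high, floor 6 thick. Origin: centre of underside, on the table; x is its long direction. Stands on the board's other side from the side tray.
- mug: White mug, 76 across, 85 high, standing beyond the board; leave it alone. Origin: centre of its underside.
- screwdriver: Yellow toy screwdriver lying beyond the board; leave it alone. Origin: underside near its middle, x along its shaft.
- jar: Jar with white lid, 64 across, 90 high, standing beyond the board; leave it alone. Origin: centre of its underside.

How it is judged:
By the outcome, as a careful person would: the job done as asked, in the order asked, and still so for the second after the job is handed in, with the robot touching nothing.
It also fails if it takes over 128 s, if anything falls off the work surface, if the arm or the gripper's body presses on something with over 40 N, if the wrist force passes 120 N, or if a joint passes its speed limit or range.

## Working session

There is one attempt and no reset: what is moved stays moved. The work goes in short steps, Python scripts to look and compute and a tool call to move; the robot and the scene stay as the last step left them, time stands still between calls to the robot, and variables do not carry over. Pictures are saved under pics/ and viewed, about 12 in all and at most 16, crops included, and the job is handed in when it is done.

Besides the shell and the picture viewer there is one more tool, called in YAML: its name, and indented under it one key for each argument. move_arm: Moves the arm, as the interface text tells. Its arguments: {"type":"object","properties":{"series":{"type":"array"},"grip":{"type":"number"},"force":{"type":"number"}},"required":["series"]}

```bash
ls; mkdir -p pics; cat > h.py <<'E'
import numpy as np, cv2
from cell import monitor, imaging, workorder, outline_of
def img(n): return imaging.get_image(n)
def cam(i):
    K=np.array([[i['fx'],0,i['cx']],[0,i['fy'],i['cy']],[0,0,1.]]);return K,np.array(i['dist_coeffs'],float),np.array(i['rvec'],float),np.array(i['tvec'],float)
def back(i,px,z):
    K,d,r,t=cam(i);R=cv2.Rodrigues(r)[0]
    p=cv2.undistortPoints(np.array(px,float).reshape(-1,1,2),K,d).reshape(-1,2)
    D=np.c_[p,np.ones(len(p))]@R;C=-R.T@t
    return C+D*((z-C[2])/D[:,2])[:,None]
def proj(i,P):
    K,d,r,t=cam(i);return cv2.projectPoints(np.array(P,float).reshape(-1,1,3),r,t,K,d)[0].reshape(-1,2)
def save(i,n): cv2.imwrite('pics/'+n,i['color'][:,:,::-1])
E
python3 - <<'E'
from h import *
s=monitor.observe();print(s)
for n in['top','side']:
    i=img(n);save(i,n+'0.png')
    R=cv2.Rodrigues(np.array(i['rvec'],float))[0];print(n,-R.T@np.array(i['tvec']))
    for t,z in[('hammer_c',.08),('wrench_c',.07),('spatula_c',.025),('board',.015),('tray',.014),('dish',.014),('mug',0),('screwdriver',.01),('jar',.09)]:
        for o in outline_of(n,t)[:2]:
            m=o['mask'];
            if m.sum()<5: continue
            c=cv2.findContours(m.astype(np.uint8),0,2)[0];c=max(c,key=cv2.contourArea)
            w=back(i,c.reshape(-1,2),z)[:,:2]
            r=cv2.minAreaRect((w*1000).astype(np.float32));print(n,t,round(o['p'],2),o['rect'],np.round(r[0],1),np.round(r[1],1),round(r[2],1))
E
```

```text
pics
{'clock': 0.0, 'joints': array([-1.22662832,  0.43522853,  0.02496323,  1.57412325, -0.01157977,
        1.13400721, -0.07508715]), 'dq': array([-0.00029365, -0.00207038,  0.00031531, -0.00119055, -0.00053844,
       -0.00105397, -0.00177848]), 'joint_efforts': array([ 6.31127568e-04, -6.67868257e+01,  9.85261425e-01, -3.14448130e+01,
       -6.04612101e-02,  4.31871903e-02,  1.92875245e-04]), 'position': array([0.26986859, 0.56317949, 0.24493129]), 'ee_rot': array([-6.95975893e-01, -3.06332424e+00,  2.52769251e-03]), 'force': array([ 0.18579333,  0.10253632, -0.57755087]), 'ft_torque': array([ 0.02137397, -0.02181265, -0.00240927]), 'width': 1.0004830546854782}
top [0.51701269 0.01796472 1.23322941]
top hammer_c 0.58 [279.7, 284.1, 107.5, 32.8] [502.9 -17.2] [197.3  66.8] 88.4
top wrench_c 0.97 [285.6, 231.8, 102.3, 28.0] [611.7 -36.3] [204.2  44.1] 83.3
top spatula_c 0.84 [320.1, 229.8, 28.7, 90.5] [555.2 -27.4] [ 52.5 100.7] 88.1
top board 0.65 [282.3, 210.4, 103.1, 131.6] [454.9 -13. ] [189.3  54.9] 82.3
top tray 0.78 [102.7, 248.3, 126.4, 113.8] [497.2 314.9] [213.4 240.1] 
[... 491 characters left out ...]
76.8] 72.6
side wrench_c 0.67 [296.4, 216.8, 70.0, 47.9] [602.9 -43.6] [214.5  53.4] 83.5
side spatula_c 0.7 [267.2, 252.0, 74.6, 25.8] [585.4 -34.7] [77.4 49.3] 43.3
side board 0.97 [238.1, 220.4, 140.1, 92.9] [545.2  -6.4] [263.8 256.3] 82.4
side tray 0.62 [147.1, 193.8, 117.2, 63.4] [487.9 303.6] [225.4 262.3] 3.7
side dish 0.77 [285.8, 315.0, 143.2, 86.3] [ 436.9 -295.6] [116.7 244.1] 78.1
side mug 0.8 [286.6, 178.0, 26.0, 41.9] [796.2 277.5] [265.7  87. ] 49.9
side screwdriver 0.63 [340.7, 216.6, 48.8, 32.6] [771.3 -30.6] [ 42.7 118.9] 0.2
side jar 0.58 [412.2, 233.2, 34.0, 49.7] [ 685.7 -248.9] [183.2  58.9] 31.7
side jar 0.22 [248.2, 225.0, 67.4, 54.0] [457.6 -39.9] [216.8  81.4] 72.0
```

```bash
python3 - <<'E'
import cv2
t=cv2.imread('pics/top0.png')[140:410,90:520];s=cv2.imread('pics/side0.png')[160:410,130:460]
cv2.imwrite('pics/t.png',cv2.resize(t,None,fx=1.85,fy=1.85,interpolation=2));cv2.imwrite('pics/s.png',cv2.resize(s,None,fx=2.3,fy=2.3,interpolation=2))
E
```

```text
(no output)
```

View pics/t.png

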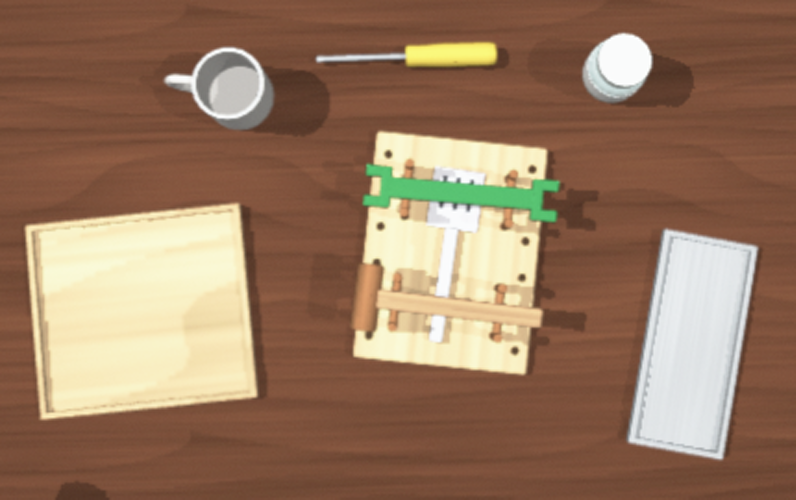

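View pics/s.png

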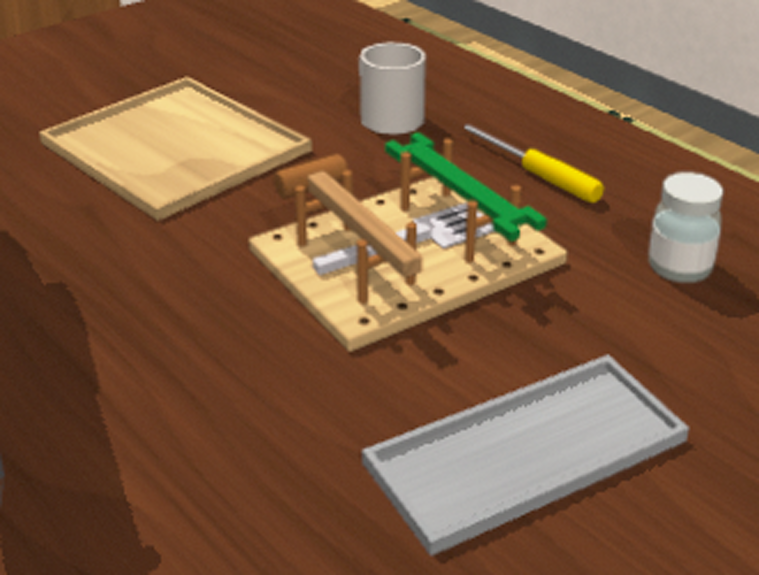

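The top view (crop) shows the hammer near (445,307) with its head to the left (+y) and the wrench near (462,193). The spatula lies under both with its blade at (455,195), the side tray is on the left and the dish on the right. The side view agrees. Next I refine the poses by silhouette fitting.

```bash
cat >> h.py <<'E'
from scipy.optimize import minimize
S=4
def box(x0,x1,y0,y1,z0,z1): return np.array([[x,y,z] for x in(x0,x1) for y in(y0,y1) for z in(z0,z1)],float)/1000
_a=np.linspace(0,2*np.pi,16,endpoint=False)
M={'hammer_c':[box(-95,95,-10,10,-9,9),np.array([[(88+14*np.cos(a))/1e3,s*.035,.014*np.sin(a)] for a in _a for s in(-1,1)])],
'wrench_c':[box(-80,80,-11,11,-6,6)]+[box(*e,-6,6) for e in[(74,84,-22,22),(84,102,11,22),(84,102,-22,-11),(-84,-74,-22,22),(-102,-84,11,22),(-102,-84,-22,-11)]],
'spatula_c':[box(-95,29,-7,7,-6,6),box(29,95,-28,28,-6,-2)],
'tray':[box(-106,106,-118,118,0,14)],'dish':[box(-118,118,-52,52,0,14)],'board':[box(-125,125,-95,95,0,15)]}
def fit(thing,x,y,yaw,z,views,which=('top','side')):
    ms={}
    for n in which:
        o=outline_of(n,thing)
        if o: ms[n]=cv2.resize(o[0]['mask'].astype(np.uint8),None,fx=S,fy=S,interpolation=cv2.INTER_NEAREST)
    def c(p):
        a=np.radians(p[2]);R=np.array([[np.cos(a),-np.sin(a),0],[np.sin(a),np.cos(a),0],[0,0,1]]);f=0
        for n,m in ms.items():
            b=np.zeros_like(m)
            for B in M[thing]:
                q=(proj(views[n],B@R.T+[p[0]/1e3,p[1]/1e3,z])+.5)*S-.5
                cv2.fillConvexPoly(b,cv2.convexHull(np.round(q*16).astype(np.int32)),1,shift=4)
            f+=1-(b&m).sum()/((b|m).sum())
        return f/len(ms)
    r=minimize(c,[x,y,yaw],method='Nelder-Mead',options=dict(initial_simplex=np.array([x,y,yaw])+np.array([[0,0,0],[10,0,0],[0,10,0],[0,0,6.]]),xatol=.1,fatol=1e-4))
    return np.round(r.x,1),round(1-r.fun,3)
E
python3 - <<'E'
from h import *
v={n:img(n) for n in('top','side')}
for a in[('hammer_c',500,-20,83,.069),('wrench_c',612,-36,83,.066),('tray',497,315,4,0),('dish',444,-288,-12,0),('board',555,-27,-7,0)]:
    for w in(('top',),('side',),('top','side')): print(a[0],w,*fit(*a,v,w))
E
```

```text
hammer_c ('top',) [492.  -21.8  81.4] 0.945
hammer_c ('side',) [489.3 -23.3  80.8] 0.891
hammer_c ('top', 'side') [491.6 -22.   81.2] 0.898
wrench_c ('top',) [611.5 -36.1  83.5] 0.911
wrench_c ('side',) [612. -36.  83.] 0.0
wrench_c ('top', 'side') [611.5 -36.1  83.5] 0.456
tray ('top',) [497.1 315.7   4.7] 0.981
tray ('side',) [493.9 313.5   4.1] 0.971
tray ('top', 'side') [496.1 315.4   4.7] 0.969
dish ('top',) [ 443.5 -289.6  -12.3] 0.974
dish ('side',) [ 441.2 -291.2  -12.5] 0.975
dish ('top', 'side') [ 442.3 -290.7  -12.6] 0.967
board ('top',) [551.  -25.6  -7.3] 0.702
board ('side',) [549.7 -28.5  -8. ] 0.706
board ('top', 'side') [550.5 -26.5  -7.3] 0.7
```

move_arm:
  series:
    - [1.5,-3.9,-0.4,0,0,-4.9]
    - [1.5,-3.9,-0.4,0,0,-4.9]
    - [1.5,-3.9,-0.4,0,0,-4.9]
    - [1.5,-3.9,-0.4,0,0,-4.9]
    - [1.5,-3.9,-0.4,0,0,-4.9]
    - [1.5,-3.9,-0.4,0,0,-4.9]
    - [1.5,-3.9,-0.4,0,0,-4.9]
    - [1.5,-3.9,-0.4,0,0,-4.9]

```text
clock: 2.9
position: [0.3905, 0.2501, 0.2139]
ee_rot: [1.688, 2.65, 0.001]
force: [1.1, 0.6, -0.1]
width: 1.001
```

move_arm:
  series:
    - [1.5,-3.9,-0.4,0,0,-4.9]
    - [1.5,-3.9,-0.4,0,0,-4.9]
    - [1.5,-3.9,-0.4,0,0,-4.9]
    - [1.5,-3.9,-0.4,0,0,-4.9]
    - [1.5,-3.9,-0.4,0,0,-4.9]
    - [1.5,-3.9,-0.4,0,0,-4.9]
    - [1.2,-3.9,-0.4,0,0,-4.9]
    - [0,0,0,0,0,0]

```text
clock: 3.7
position: [0.4931, -0.0272, 0.1859]
ee_rot: [2.399, 2.024, -0.001]
force: [-0.5, 0.4, 0.5]
width: 1.001
```

```bash
cat >> h.py <<'E'
from scipy.spatial.transform import Rotation as Ro
def st():
    s=monitor.observe();R=Ro.from_rotvec(s['ee_rot']).as_matrix()
    print('t',round(s['clock'],2),'pos mm',np.round(s['position']*1e3,1),'jaw yaw',round(np.degrees(np.arctan2(R[1,1],R[0,1])),2),'tilt z',np.round(R[:,2],3),'F',np.round(s['force'],1),'w mm',round(s['width']*92,1),'j7',round(s['joints'][6],2))
    return s
def goto(x,y,z,yaw):
    s=st();R=Ro.from_rotvec(s['ee_rot']).as_matrix();d=(yaw-np.degrees(np.arctan2(R[1,1],R[0,1]))+90)%180-90
    e=np.array([x,y,z])/10-s['position']*100;print('need cm',np.round(e,2),'turn',round(d,1))
E
python3 -c "
from h import *
goto(491.6,-22,79,-8.8)"
```

```text
t 3.7 pos mm [493.1 -27.2 185.9] jaw yaw -9.69 tilt z [ 0.001 -0.003 -1.   ] F [-0.5  0.4  0.5] w mm 92.1 j7 -0.01
need cm [ -0.15   0.52 -10.69] turn 0.9
```

move_arm:
  series:
    - [-0.1,0.3,-2.5,0,0,0.9]
    - [0,0.2,-2.5,0,0,0]
    - [0,0,-2.5,0,0,0]
    - [0,0,-2,0,0,0]
    - [0,0,-1.2,0,0,0]
    - [0,0,0,0,0,0]

```text
clock: 4.3
position: [0.4902, -0.0159, 0.0777]
ee_rot: [-2.373, -2.057, 0.003]
force: [-0.4, 0.4, -0.6]
width: 1.001
```

move_arm:
  series:
    - [0,0,0,0,0,0]
    - [0,0,0,0,0,0]
    - [0,0,0,0,0,0]
    - [0,0,0,0,0,0]
    - [0,0,0,0,0,0]
    - [0,0,0,0,0,0]
    - [0,0,0,0,0,0]
    - [0,0,0,0,0,0]
  grip: 0
  force: 35

```text
clock: 5.1
position: [0.491, -0.0164, 0.0787]
ee_rot: [-2.375, -2.057, 0.0]
force: [0.5, -0.3, -0.9]
width: 0.354
```

```bash
python3 -c "
from h import *
goto(491.6,-22,79,-8.8)"
```

```text
t 5.1 pos mm [491.  -16.4  78.7] jaw yaw -8.21 tilt z [-0. -0. -1.] F [ 0.5 -0.3 -0.9] w mm 32.6 j7 0.1
need cm [ 0.06 -0.56  0.03] turn -0.6
```

move_arm:
  series:
    - [0,0,0,0,0,0]
    - [0,0,0,0,0,0]
    - [0,0,0,0,0,0]
    - [0,0,0,0,0,0]
    - [0,0,0,0,0,0]

```text
clock: 5.6
position: [0.4911, -0.0164, 0.0787]
ee_rot: [2.375, 2.057, -0.0]
force: [-0.1, -0.4, -0.3]
width: 0.214
```

```bash
python3 -c "
from h import *
st()"
```

```text
t 5.6 pos mm [491.1 -16.4  78.7] jaw yaw -8.21 tilt z [ 0. -0. -1.] F [-0.1 -0.4 -0.3] w mm 19.7 j7 0.1
```

move_arm:
  series:
    - [0,0,1,0,0,0]
    - [0,0,2,0,0,0]
    - [0,0,2.5,0,0,0]
    - [0,0,2.5,0,0,0]
    - [-0.5,3,1,0,0,1.8]
    - [-0.5,3,0,0,0,1.8]
    - [-0.5,3,0,0,0,1.8]
    - [-0.5,3,0,0,0,1.8]

```text
clock: 6.4
position: [0.4708, 0.1047, 0.1696]
ee_rot: [2.24, 2.203, 0.001]
force: [0.2, -0.1, -0.6]
width: 0.21
```

move_arm:
  series:
    - [-0.5,4,0,0,0,1.8]
    - [-0.5,4,0,0,0,1.8]
    - [-0.5,4,0,0,0,1]
    - [-0.5,4,0,0,0,1]
    - [-0.5,3,-0.5,0,0,0]
    - [0,2,-0.5,0,0,0]
    - [0,0,0,0,0,0]
    - [0,0,0,0,0,0]

```text
clock: 7.2
position: [0.4464, 0.3127, 0.1587]
ee_rot: [2.131, 2.308, -0.001]
force: [0.5, -0.4, 0.1]
width: 0.217
```

```bash
python3 -c "
from h import *
goto(446,313.2,30.5,4.6)
v={n:img(n) for n in('top','side')}
for n in v:save(v[n],n+'1.png')
a=v['top']['color'][200:400,80:400];b=v['side']['color'][120:320,120:440]
cv2.imwrite('pics/a1.png',cv2.resize(np.vstack([a,b]),None,fx=1.5,fy=1.5)[:,:,::-1])"
```

```text
t 7.2 pos mm [446.4 312.7 158.7] jaw yaw 4.57 tilt z [-0.    -0.001 -1.   ] F [ 0.5 -0.4  0.1] w mm 19.9 j7 -0.45
need cm [ -0.04   0.05 -12.82] turn 0.0
```

View pics/a1.png

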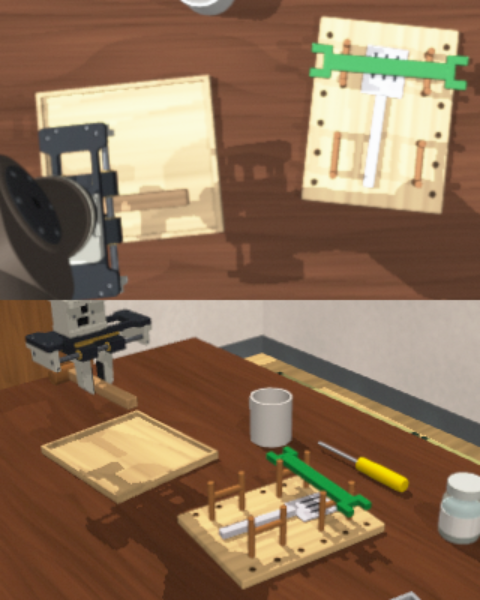

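The hammer is held level, at about (155,198) in the upper panel. The wrench and spatula are undisturbed.

move_arm:
  series:
    - [0,0,-3,0,0,0]
    - [0,0,-3,0,0,0]
    - [0,0,-3,0,0,0]
    - [0,0,-2,0,0,0]
    - [0,0,-1.3,0,0,0]
    - [0,0,-0.5,0,0,0]
    - [0,0,0,0,0,0]
    - [0,0,0,0,0,0]

```text
clock: 8.1
position: [0.4468, 0.3138, 0.0317]
ee_rot: [2.131, 2.308, 0.002]
force: [0.3, 0.1, -0.1]
width: 0.215
```

move_arm:
  series:
    - [0,0,0,0,0,0]
    - [0,0,0,0,0,0]
    - [0,0,0,0,0,0]
    - [0,0,0,0,0,0]
    - [0,0,0,0,0,0]
  grip: 0.42

```text
clock: 8.6
position: [0.4461, 0.3137, 0.0309]
ee_rot: [2.13, 2.309, 0.0]
force: [-0.4, -0.5, 0.4]
width: 0.419
```

move_arm:
  series:
    - [0,0,1,0,0,0]
    - [0,0,3,0,0,0]
    - [0,0,4,0,0,0]
    - [0,0,4,0,0,0]
    - [0,0,2,0,0,0]
    - [0,0,0,0,0,0]

```text
clock: 9.2
position: [0.4477, 0.3147, 0.1746]
ee_rot: [2.131, 2.308, 0.01]
force: [0.3, 0.2, 0.2]
width: 0.421
```

```bash
python3 -c "
from h import *
goto(611.5,-36.1,81,-6.6)"
```

```text
t 9.2 pos mm [447.7 314.7 174.6] jaw yaw 4.58 tilt z [ 0.005  0.004 -1.   ] F [0.3 0.2 0.2] w mm 38.7 j7 -0.45
need cm [ 16.38 -35.08  -9.36] turn -11.2
```

move_arm:
  series:
    - [1.65,-3.5,0,0,0,-1.1]
    - [1.65,-3.5,0,0,0,-1.1]
    - [1.65,-3.5,0,0,0,-1.1]
    - [1.65,-3.5,0,0,0,-1.1]
    - [1.65,-3.5,0,0,0,-1.1]
    - [1.65,-3.5,0,0,0,-1.1]
    - [1.65,-3.5,0,0,0,-1.1]
    - [1.65,-3.5,0,0,0,-1.1]
  grip: 0.8

```text
clock: 10.0
position: [0.578, 0.0321, 0.1702]
ee_rot: [-2.302, -2.137, 0.001]
force: [0.6, 0.3, -0.6]
width: 0.8
```

move_arm:
  series:
    - [1.65,-3.5,0,0,0,-1.1]
    - [1.65,-3.4,-1,0,0,-1.3]
    - [0,0,-1,0,0,0]
    - [0,0,0,0,0,0]
    - [0,0,0,0,0,0]
    - [0,0,0,0,0,0]

```text
clock: 10.6
position: [0.6108, -0.0337, 0.1509]
ee_rot: [-2.343, -2.092, -0.001]
force: [-0.0, -0.3, -0.4]
width: 0.799
```

```bash
python3 -c "
from h import *
goto(611.5,-36.1,81,-6.6)"
```

```text
t 10.6 pos mm [610.8 -33.7 150.9] jaw yaw -6.48 tilt z [-0.     0.001 -1.   ] F [-0.  -0.3 -0.4] w mm 73.5 j7 0.12
need cm [ 0.07 -0.24 -6.99] turn -0.1
```

move_arm:
  series:
    - [0.1,-0.2,-2,0,0,0]
    - [0,0,-2,0,0,0]
    - [0,0,-2,0,0,0]
    - [0,0,-1,0,0,0]
    - [0,0,0,0,0,0]
    - [0,0,0,0,0,0]
    - [0,0,0,0,0,0]

```text
clock: 11.3
position: [0.6128, -0.0373, 0.0819]
ee_rot: [2.345, 2.089, 0.002]
force: [-0.7, 0.4, 0.1]
width: 0.797
```

move_arm:
  series:
    - [0,0,0,0,0,0]
    - [0,0,0,0,0,0]
    - [0,0,0,0,0,0]
    - [0,0,0,0,0,0]
    - [0,0,0,0,0,0]
    - [0,0,0,0,0,0]
    - [0,0,0,0,0,0]
    - [0,0,0,0,0,0]
  grip: 0

```text
clock: 12.1
position: [0.612, -0.0374, 0.0807]
ee_rot: [-2.346, -2.09, 0.0]
force: [-0.9, 0.6, -0.6]
width: 0.233
```

move_arm:
  series:
    - [0,0,0,0,0,0]
    - [0,0,0,0,0,0]
    - [0,0,0,0,0,0]
    - [0,0,0,0,0,0]

```text
clock: 12.5
position: [0.612, -0.0373, 0.0807]
ee_rot: [-2.346, -2.09, 0.0]
force: [-0.8, 0.7, 0.3]
width: 0.233
```

```bash
python3 -c "
from h import *
goto(542.4,317.1,28,4.6)"
```

```text
t 12.5 pos mm [612.  -37.3  80.7] jaw yaw -6.6 tilt z [-0. -0. -1.] F [-0.8  0.7  0.3] w mm 21.4 j7 0.16
need cm [-6.96 35.44 -5.27] turn 11.2
```

move_arm:
  series:
    - [0,0,1,0,0,0]
    - [0,0,2,0,0,0]
    - [0,0,2.5,0,0,0]
    - [0,0,2.5,0,0,0]
    - [-0.7,3.6,0,0,0,1.1]
    - [-0.7,3.6,0,0,0,1.1]
    - [-0.7,3.6,0,0,0,1.1]
    - [-0.7,3.6,0,0,0,1.1]

```text
clock: 13.3
position: [0.5839, 0.1079, 0.1616]
ee_rot: [2.263, 2.178, 0.001]
force: [0.9, 0.4, -0.5]
width: 0.239
```

move_arm:
  series:
    - [-0.7,3.6,0,0,0,1.1]
    - [-0.7,3.6,0,0,0,1.1]
    - [-0.7,3.6,0,0,0,1.1]
    - [-0.7,3.6,0,0,0,1.1]
    - [-0.7,3.6,0,0,0,1.1]
    - [-0.4,3.2,0,0,0,1.3]
    - [0,0,0,0,0,0]
    - [0,0,0,0,0,0]

```text
clock: 14.1
position: [0.5449, 0.3193, 0.1612]
ee_rot: [2.129, 2.31, 0.0]
force: [1.1, -1.6, -0.1]
width: 0.24
```

```bash
python3 -c "
from h import *
goto(545.5,318.5,27.5,4.6)"
```

```text
t 14.1 pos mm [544.9 319.3 161.2] jaw yaw 4.68 tilt z [ 0. -0. -1.] F [ 1.1 -1.6 -0.1] w mm 22.0 j7 -0.32
need cm [  0.06  -0.08 -13.37] turn -0.1
```

move_arm:
  series:
    - [0,0,-3,0,0,0]
    - [0,0,-3,0,0,0]
    - [0,0,-3,0,0,0]
    - [0,0,-2.5,0,0,0]
    - [0,0,-1.4,0,0,0]
    - [0,0,-0.4,0,0,0]
    - [0,0,0,0,0,0]
    - [0,0,0,0,0,0]

```text
clock: 14.9
position: [0.5461, 0.3188, 0.0291]
ee_rot: [2.131, 2.308, 0.003]
force: [-0.1, 0.1, -0.8]
width: 0.233
```

move_arm:
  series:
    - [0,0,0,0,0,0]
    - [0,0,0,0,0,0]
    - [0,0,0,0,0,0]
    - [0,0,0,0,0,0]
    - [0,0,0,0,0,0]
  grip: 0.44

```text
clock: 15.4
position: [0.5451, 0.3187, 0.0279]
ee_rot: [2.13, 2.309, 0.0]
force: [-0.1, -0.3, 0.4]
width: 0.438
```

move_arm:
  series:
    - [0,0,1,0,0,0]
    - [0,0,3,0,0,0]
    - [0,0,4,0,0,0]
    - [0,0,4,0,0,0]
    - [0,-4,1,0,0,8]
    - [0,-4,0,0,0,8]
    - [0,-4,0,0,0,8]
    - [0,-4,0,0,0,8]

```text
clock: 16.2
position: [0.5451, 0.1571, 0.1588]
ee_rot: [1.403, 2.81, 0.001]
force: [0.4, -0.9, 0.4]
width: 0.44
```

move_arm:
  series:
    - [0,0,0,0,0,8]
    - [0,0,0,0,0,8]
    - [0,0,0,0,0,8]
    - [0,0,0,0,0,8]
    - [0,0,0,0,0,8]
    - [0,0,0,0,0,0]

```text
clock: 16.8
position: [0.5453, 0.1583, 0.1585]
ee_rot: [0.364, 3.12, 0.0]
force: [0.3, 0.3, -0.0]
width: 0.44
```

```bash
python3 - <<'E'
from h import *
v={n:img(n) for n in('top','side')}
for n in v:save(v[n],n+'2.png')
a=v['top']['color'][200:400,80:400];b=v['side']['color'][120:320,120:440]
cv2.imwrite('pics/a2.png',cv2.resize(np.vstack([a,b]),None,fx=1.5,fy=1.5)[:,:,::-1])
for w in(('top',),('side',),('top','side')): print('spatula',w,*fit('spatula_c',545,-27,-8,.021,v,w))
goto(545,-27,100,82)
E
```

```text
spatula ('top',) [547.7 -22.1  -9.9] 0.917
spatula ('side',) [545.6 -25.   -9.5] 0.607
spatula ('top', 'side') [547.  -22.2 -10. ] 0.751
t 17.1 pos mm [545.1 158.7 157.8] jaw yaw 76.49 tilt z [ 0. -0. -1.] F [ 0.3 -0.1  0.3] w mm 40.3 j7 1.0
need cm [-1.000e-02 -1.857e+01 -5.780e+00] turn 5.5
```

View pics/a2.png

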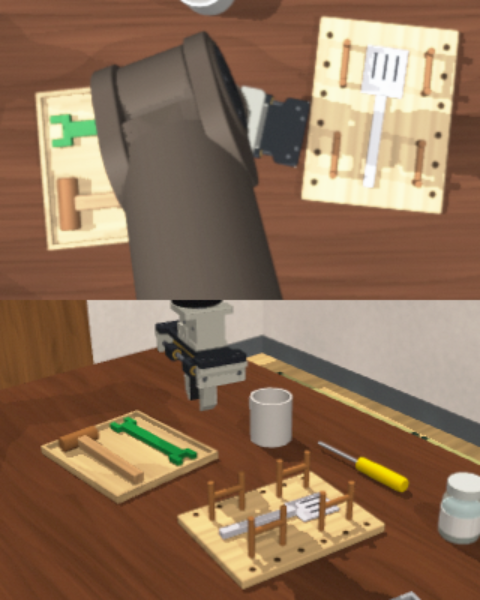

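Both tools lie flat side by side in the tray. The spatula, near (375,120) in the upper panel, is uncovered and the fit to it is good.

move_arm:
  series:
    - [0,-3,0,0,0,3.7]
    - [0,-4,0,0,0,0]
    - [0,-4,0,0,0,0]
    - [0,-4,0,0,0,0]
    - [0.2,-3.1,-2,0,0,0]
    - [0,0,-2,0,0,0]
    - [0,0,0,0,0,0]
    - [0,0,0,0,0,0]

```text
clock: 17.9
position: [0.547, -0.0216, 0.1179]
ee_rot: [-0.265, -3.13, -0.0]
force: [0.0, 0.4, 0.8]
width: 0.438
```

```bash
python3 -c "
from h import *
goto(547.5,-22.2,39,80.2)"
```

```text
t 17.9 pos mm [547.  -21.6 117.9] jaw yaw 80.3 tilt z [-0.001  0.    -1.   ] F [0.  0.4 0.8] w mm 40.3 j7 1.4
need cm [ 0.05 -0.06 -7.89] turn -0.1
```

move_arm:
  series:
    - [0,0,-2,0,0,0]
    - [0,0,-2,0,0,0]
    - [0,0,-2,0,0,0]
    - [0,0,-1.4,0,0,0]
    - [0,0,-0.5,0,0,0]
    - [0,0,0,0,0,0]
    - [0,0,0,0,0,0]

```text
clock: 18.6
position: [0.5478, -0.0219, 0.0397]
ee_rot: [0.265, 3.129, 0.001]
force: [-0.1, 0.4, 0.7]
width: 0.437
```

move_arm:
  series:
    - [0,0,0,0,0,0]
    - [0,0,0,0,0,0]
    - [0,0,0,0,0,0]
    - [0,0,0,0,0,0]
    - [0,0,0,0,0,0]
    - [0,0,0,0,0,0]
  grip: 0

```text
clock: 19.2
position: [0.5472, -0.0224, 0.039]
ee_rot: [0.266, 3.13, 0.0]
force: [-1.2, 1.3, 4.4]
width: 0.15
```

```bash
python3 -c "
from h import *
goto(442.5,-290.5,30.5,77.5)"
```

```text
t 19.2 pos mm [547.2 -22.4  39. ] jaw yaw 80.29 tilt z [ 0.  0. -1.] F [-1.2  1.3  4.4] w mm 13.8 j7 1.42
need cm [-10.47 -26.81  -0.85] turn -2.8
```

move_arm:
  series:
    - [0,0,1,0,0,0]
    - [0,0,2,0,0,0]
    - [0,0,3,0,0,0]
    - [0,0,3,0,0,0]
    - [0,0,3,0,0,0]
    - [-1,-2,0,0,0,0]
    - [-1.3,-3.5,0,0,0,-0.4]
    - [-1.3,-3.5,0,0,0,-0.4]

```text
clock: 20.0
position: [0.5108, -0.1128, 0.1596]
ee_rot: [0.285, 3.128, 0.0]
force: [1.2, -1.9, -0.3]
width: 0.145
```

move_arm:
  series:
    - [-1.3,-3.5,0,0,0,-0.4]
    - [-1.3,-3.5,0,0,0,-0.4]
    - [-1.3,-3.5,0,0,0,-0.4]
    - [-1.3,-3.5,-2,0,0,-0.4]
    - [-1.3,-2.8,-2,0,0,-0.4]
    - [-0.4,-1,0,0,0,0]
    - [0,0,0,0,0,0]
    - [0,0,0,0,0,0]

```text
clock: 20.8
position: [0.4431, -0.2895, 0.1195]
ee_rot: [0.341, 3.122, 0.001]
force: [0.8, 0.5, 0.6]
width: 0.146
```

```bash
python3 - <<'E'
from h import *
goto(442.5,-290.5,30.5,77.5)
v=img('side');save(v,'side3.png');cv2.imwrite('pics/a3.png',cv2.resize(v['color'][150:420,220:520],None,fx=1.5,fy=1.5)[:,:,::-1])
E
```

```text
t 20.8 pos mm [ 443.1 -289.5  119.5] jaw yaw 77.55 tilt z [ 0.001  0.    -1.   ] F [0.8 0.5 0.6] w mm 13.5 j7 1.94
need cm [-0.06 -0.1  -8.9 ] turn -0.0
```

View pics/a3.png

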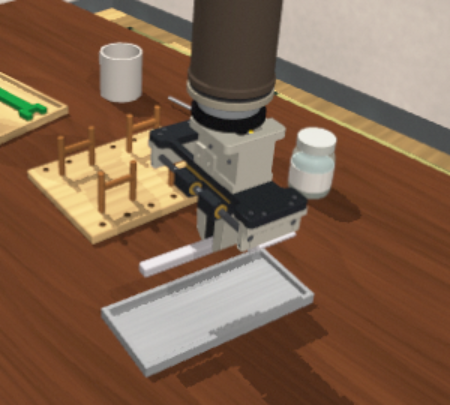

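The spatula is held level over the dish, with its handle at about (180,255).

move_arm:
  series:
    - [0,-0.1,-3,0,0,0]
    - [0,0,-2.5,0,0,0]
    - [0,0,-2,0,0,0]
    - [0,0,-1,0,0,0]
    - [0,0,-0.4,0,0,0]
    - [0,0,0,0,0,0]
    - [0,0,0,0,0,0]

```text
clock: 21.55
position: [0.4431, -0.2911, 0.0307]
ee_rot: [0.341, 3.121, -0.0]
force: [0.6, 0.2, -0.3]
width: 0.146
```

move_arm:
  series:
    - [0,0,0,0,0,0]
    - [0,0,0,0,0,0]
    - [0,0,0,0,0,0]
    - [0,0,0,0,0,0]
  grip: 0.35

```text
clock: 21.95
position: [0.4422, -0.2914, 0.0299]
ee_rot: [0.342, 3.123, -0.0]
force: [0.4, -0.3, -0.6]
width: 0.349
```

move_arm:
  series:
    - [0,0,1,0,0,0]
    - [0,0,2,0,0,0]
    - [0,0,4,0,0,0]
    - [0,0,4,0,0,0]
    - [0,0,3,0,0,-8]
    - [0,4,0,0,0,-8]
    - [0,4,0,0,0,-8]
    - [0,4,0,0,0,-8]

```text
clock: 22.75
position: [0.4419, -0.1702, 0.1707]
ee_rot: [1.199, 2.902, 0.001]
force: [1.1, 0.3, -0.0]
width: 0.353
```

move_arm:
  series:
    - [0,4,0,0,0,-8]
    - [0,4,0,0,0,-8]
    - [0,4,0,0,0,-8]
    - [0,4,0,0,0,-8]
    - [0,4,0,0,0,-8]
    - [0,4,0,0,0,0]
    - [0,0,0,0,0,0]

```text
clock: 23.45
position: [0.4423, 0.0673, 0.1704]
ee_rot: [-2.075, -2.358, -0.003]
force: [-0.0, 0.5, 0.3]
width: 0.351
```

```bash
python3 - <<'E'
from h import *
st()
v={n:img(n) for n in('top','side')}
for n in v:save(v[n],n+'4.png')
for w in(('top',),('side',)):
  print('spat',w,*fit('spatula_c',442.5,-290.5,-12.5,.012,v,w))
  print('ham',w,*fit('hammer_c',446,308,94.6,.018,v,w))
  print('wr',w,*fit('wrench_c',545.5,318.5,94.6,.012,v,w))
E
```

```text
t 23.45 pos mm [442.3  67.3 170.4] jaw yaw 7.3 tilt z [ 0.001  0.002 -1.   ] F [-0.   0.5  0.3] w mm 32.3 j7 -0.03
spat ('top',) [ 444.2 -290.2  -12.7] 0.925
ham ('top',) [449.  308.   93.8] 0.911
wr ('top',) [547.7 319.1  94.5] 0.9
spat ('side',) [ 441.7 -292.3  -12.5] 0.934
ham ('side',) [446.8 309.1  92.4] 0.883
wr ('side',) [545.9 316.4  94.1] 0.873
```

View pics/top4.png

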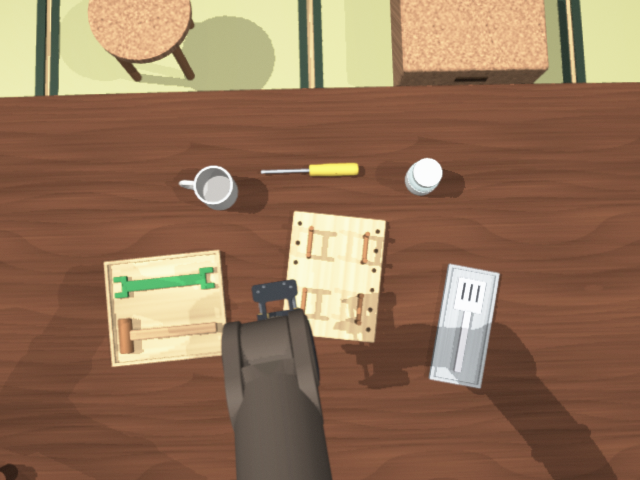

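The spatula lies centred lengthwise in the dish near (465,320), and both tools are still in place in the tray. Next I return the wrench.

move_arm:
  series:
    - [1.5,3.6,0,0,0,-0.4]
    - [1.5,3.6,0,0,0,-0.4]
    - [1.5,3.6,0,0,0,-0.4]
    - [1.5,3.6,0,0,0,-0.4]
    - [1.5,3.6,0,0,0,-0.4]
    - [1.5,3.6,0,0,0,-0.4]
    - [1.3,3.4,0,0,0,-0.3]
    - [0,0,0,0,0,0]
  grip: 0.44

```text
clock: 24.65
position: [0.5458, 0.317, 0.1691]
ee_rot: [-2.133, -2.305, -0.003]
force: [0.5, -0.9, -0.5]
width: 0.441
```

move_arm:
  series:
    - [0,0,-3,0,0,0]
    - [0,0,-3,0,0,0]
    - [0,0,-2,0,0,0]
    - [0,0,0,0,0,0]
    - [0,0,0,0,0,0]

```text
clock: 25.15
position: [0.5457, 0.3109, 0.0901]
ee_rot: [2.14, 2.299, -0.001]
force: [0.4, -0.1, 0.1]
width: 0.442
```

```bash
python3 -c "
from h import *
goto(545.1,318.7,27.9,4.6)"
```

```text
t 25.15 pos mm [545.7 310.9  90.1] jaw yaw 4.11 tilt z [-0.    -0.001 -1.   ] F [ 0.4 -0.1  0.1] w mm 40.6 j7 -0.37
need cm [-0.06  0.78 -6.22] turn 0.5
```

move_arm:
  series:
    - [-0.1,0.8,-2,0,0,0.5]
    - [0,0,-2,0,0,0]
    - [0,0,-1.4,0,0,0]
    - [0,0,-0.8,0,0,0]
    - [0,0,0,0,0,0]
    - [0,0,0,0,0,0]
    - [0,0,0,0,0,0]

```text
clock: 25.85
position: [0.545, 0.32, 0.0287]
ee_rot: [2.129, 2.31, 0.002]
force: [-0.1, 0.1, 0.7]
width: 0.44
```

move_arm:
  series:
    - [0,0,0,0,0,0]
    - [0,0,0,0,0,0]
    - [0,0,0,0,0,0]
    - [0,0,0,0,0,0]
    - [0,0,0,0,0,0]
    - [0,0,0,0,0,0]
  grip: 0

```text
clock: 26.45
position: [0.5446, 0.32, 0.028]
ee_rot: [2.129, 2.31, 0.001]
force: [0.5, -0.3, 4.1]
width: 0.232
```

```bash
python3 -c "
from h import *
goto(545.1,318.7,27.9,4.6);goto(612,-37.3,82,-6.6)"
```

```text
t 26.45 pos mm [544.6 320.   28. ] jaw yaw 4.67 tilt z [ 0.  0. -1.] F [ 0.5 -0.3  4.1] w mm 21.3 j7 -0.35
need cm [ 0.05 -0.13 -0.01] turn -0.1
t 26.45 pos mm [544.6 320.   28. ] jaw yaw 4.67 tilt z [ 0.  0. -1.] F [ 0.5 -0.3  4.1] w mm 21.3 j7 -0.35
need cm [  6.74 -35.73   5.4 ] turn -11.3
```

move_arm:
  series:
    - [0,0,1,0,0,0]
    - [0,0,3,0,0,0]
    - [0,0,4,0,0,0]
    - [0,0,4,0,0,0]
    - [0.7,-3.5,1,0,0,-1.1]
    - [0.7,-3.5,0,0,0,-1.1]
    - [0.7,-3.5,0,0,0,-1.1]
    - [0.7,-3.5,0,0,0,-1.1]

```text
clock: 27.25
position: [0.5722, 0.1785, 0.1584]
ee_rot: [2.217, 2.226, 0.0]
force: [1.4, -0.4, -0.8]
width: 0.234
```

move_arm:
  series:
    - [0.7,-3.5,0,0,0,-1.1]
    - [0.7,-3.5,0,0,0,-1.1]
    - [0.7,-3.5,0,0,0,-1.1]
    - [0.7,-3.5,0,0,0,-1.1]
    - [0.7,-3.5,0,0,0,-1.1]
    - [0.4,-4,0,0,0,-1.3]
    - [0,0,0,0,0,0]
    - [0,0,0,0,0,0]

```text
clock: 28.05
position: [0.611, -0.0366, 0.158]
ee_rot: [-2.347, -2.088, 0.001]
force: [-0.3, 0.6, -0.0]
width: 0.235
```

```bash
python3 - <<'E'
from h import *
goto(612,-36,82,-6.6)
v=img('side');save(v,'side5.png');cv2.imwrite('pics/a5.png',cv2.resize(v['color'][120:340,180:440],None,fx=1.8,fy=1.8)[:,:,::-1])
E
```

```text
t 28.05 pos mm [611.  -36.6 158. ] jaw yaw -6.69 tilt z [-0. -0. -1.] F [-0.3  0.6 -0. ] w mm 21.6 j7 0.04
need cm [ 0.1   0.06 -7.6 ] turn 0.1
```

View pics/a5.png

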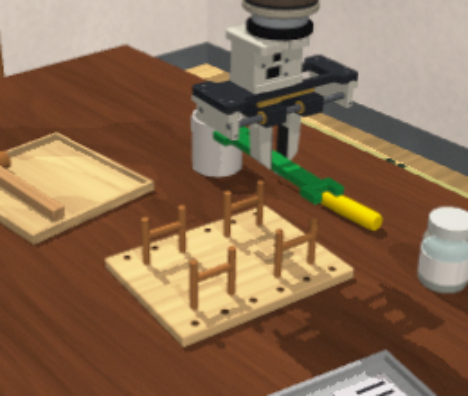

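The wrench is level and held over its cradle, so I lower it.

move_arm:
  series:
    - [0.1,0,-2,0,0,0]
    - [0,0,-2,0,0,0]
    - [0,0,-1.5,0,0,0]
    - [0,0,-1,0,0,0]
    - [0,0,-0.7,0,0,0]
    - [0,0,-0.4,0,0,0]
    - [0,0,0,0,0,0]
    - [0,0,0,0,0,0]

```text
clock: 28.9
position: [0.6129, -0.0352, 0.0823]
ee_rot: [2.344, 2.091, 0.001]
force: [0.3, 0.1, -1.3]
width: 0.233
```

```bash
python3 -c "
from h import *
goto(612,-36,81,-6.6)"
```

```text
t 28.9 pos mm [612.9 -35.2  82.3] jaw yaw -6.53 tilt z [ 0.001  0.    -1.   ] F [ 0.3  0.1 -1.3] w mm 21.4 j7 0.08
need cm [-0.09 -0.08 -0.13] turn -0.1
```

move_arm:
  series:
    - [-0.1,-0.1,-0.1,0,0,0]
    - [0,0,0,0,0,0]

```text
clock: 29.1
position: [0.6127, -0.0353, 0.082]
ee_rot: [2.343, 2.091, 0.005]
force: [0.1, 2.2, 6.6]
width: 0.236
```

move_arm:
  series:
    - [0,0,0,0,0,0]
    - [0,0,0,0,0,0]
    - [0,0,0,0,0,0]
    - [0,0,0,0,0,0]
    - [0,0,0,0,0,0]
  grip: 0.44

```text
clock: 29.6
position: [0.6112, -0.0363, 0.0806]
ee_rot: [-2.344, -2.091, 0.0]
force: [0.1, -0.0, -1.1]
width: 0.441
```

move_arm:
  series:
    - [0,0,1,0,0,0]
    - [0,0,2,0,0,0]
    - [0,0,3,0,0,0]
    - [0,0,3,0,0,0]
    - [-1.6,3.5,0,0,0,1.1]
    - [-1.6,3.5,0,0,0,1.1]
    - [-1.6,3.5,0,0,0,1.1]
    - [-1.6,3.5,0,0,0,1.1]

```text
clock: 30.4
position: [0.5468, 0.105, 0.1716]
ee_rot: [2.262, 2.18, 0.001]
force: [0.6, 0.0, -0.3]
width: 0.439
```

move_arm:
  series:
    - [-1.7,3.5,0,0,0,1.1]
    - [-1.7,3.5,0,0,0,1.1]
    - [-1.7,3.5,0,0,0,1.1]
    - [-1.7,3.5,0,0,0,1.1]
    - [-1.7,3.5,0,0,0,1.1]
    - [-1.7,3.5,0,0,0,1.3]
    - [0,0,-4,0,0,0]
    - [0,0,-4,0,0,0]

```text
clock: 31.2
position: [0.4456, 0.3164, 0.0916]
ee_rot: [2.125, 2.314, 0.007]
force: [1.1, 0.0, -0.2]
width: 0.443
```

move_arm:
  series:
    - [0,0,0,0,0,0]
    - [0,0,0,0,0,0]
    - [0,0,0,0,0,0]

```text
clock: 31.5
position: [0.4467, 0.3143, 0.0929]
ee_rot: [2.13, 2.309, 0.004]
force: [0.1, 0.0, 0.1]
width: 0.444
```

```bash
python3 - <<'E'
from h import *
goto(446.1,313.7,30.9,4.6)
v={n:img(n) for n in('top','side')}
cv2.imwrite('pics/a6.png',cv2.resize(np.vstack([v['top']['color'][200:350,80:400],v['side']['color'][170:330,120:440]]),None,fx=1.8,fy=1.8)[:,:,::-1])
for w in(('top',),('side',)):print('wr',w,*fit('wrench_c',612,-36,83,.066,v,w))
E
```

```text
t 31.5 pos mm [446.7 314.3  92.9] jaw yaw 4.62 tilt z [ 0.002  0.002 -1.   ] F [0.1 0.  0.1] w mm 40.9 j7 -0.49
need cm [-0.06 -0.06 -6.2 ] turn -0.0
wr ('top',) [614.2 -35.2  83.4] 0.898
wr ('side',) [610.6 -37.9  83. ] 0.85
```

View pics/a6.png

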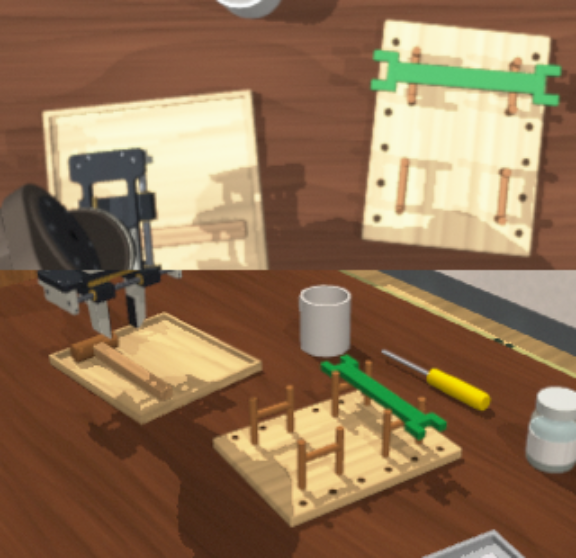

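The wrench is back on its pegs, at about (465,78) in the upper panel. Next is the hammer.

move_arm:
  series:
    - [0,0,-2,0,0,0]
    - [0,0,-2,0,0,0]
    - [0,0,-1.3,0,0,0]
    - [0,0,-0.8,0,0,0]
    - [0,0,0,0,0,0]
    - [0,0,0,0,0,0]
    - [0,0,0,0,0,0]

```text
clock: 32.4
position: [0.4458, 0.3141, 0.0304]
ee_rot: [2.129, 2.31, 0.002]
force: [0.9, -0.1, 0.4]
width: 0.435
```

move_arm:
  series:
    - [0,0,0,0,0,0]
    - [0,0,0,0,0,0]
    - [0,0,0,0,0,0]
    - [0,0,0,0,0,0]
    - [0,0,0,0,0,0]
    - [0,0,0,0,0,0]
    - [0,0,0,0,0,0]
  grip: 0

```text
clock: 33.1
position: [0.4456, 0.3139, 0.03]
ee_rot: [2.129, 2.31, 0.001]
force: [0.4, 0.3, 5.0]
width: 0.218
```

```bash
python3 -c "
from h import *
goto(446.1,313.7,30.9,4.6);goto(491.1,-16.4,81,-8.2)"
```

```text
t 33.1 pos mm [445.6 313.9  30. ] jaw yaw 4.67 tilt z [ 0.  0. -1.] F [0.4 0.3 5. ] w mm 20.1 j7 -0.46
need cm [ 0.05 -0.02  0.09] turn -0.1
t 33.1 pos mm [445.6 313.9  30. ] jaw yaw 4.67 tilt z [ 0.  0. -1.] F [0.4 0.3 5. ] w mm 20.1 j7 -0.46
need cm [  4.55 -33.03   5.1 ] turn -12.9
```

move_arm:
  series:
    - [0,0,1,0,0,0]
    - [0,0,3,0,0,0]
    - [0,0,4,0,0,0]
    - [0,0,4,0,0,0]
    - [0.5,-3.3,1,0,0,-1.3]
    - [0.5,-3.3,0,0,0,-1.3]
    - [0.5,-3.3,0,0,0,-1.3]
    - [0.5,-3.3,0,0,0,-1.3]

```text
clock: 33.9
position: [0.4651, 0.1805, 0.1603]
ee_rot: [-2.232, -2.21, -0.0]
force: [0.2, -0.2, -0.8]
width: 0.215
```

move_arm:
  series:
    - [0.5,-3.3,0,0,0,-1.3]
    - [0.5,-3.3,0,0,0,-1.3]
    - [0.5,-3.3,0,0,0,-1.3]
    - [0.5,-3.3,0,0,0,-1.3]
    - [0.5,-3.3,0,0,0,-1.3]
    - [0,-3.3,0,0,0,-1.2]
    - [0,0,-2,0,0,0]
    - [0,0,0,0,0,0]

```text
clock: 34.7
position: [0.4888, -0.0171, 0.1386]
ee_rot: [-2.376, -2.052, 0.004]
force: [-0.0, 0.3, -1.1]
width: 0.213
```

move_arm:
  series:
    - [0,0,0,0,0,0]
    - [0,0,0,0,0,0]

```text
clock: 34.9
position: [0.4906, -0.0153, 0.1404]
ee_rot: [2.374, 2.058, 0.001]
force: [0.6, -0.6, -2.0]
width: 0.213
```

```bash
python3 - <<'E'
from h import *
goto(491.1,-16.4,81,-8.2)
v=img('side');cv2.imwrite('pics/a7.png',cv2.resize(v['color'][120:340,180:440],None,fx=1.8,fy=1.8)[:,:,::-1])
E
```

```text
t 34.9 pos mm [490.6 -15.3 140.4] jaw yaw -8.14 tilt z [ 0.  0. -1.] F [ 0.6 -0.6 -2. ] w mm 19.6 j7 -0.03
need cm [ 0.05 -0.11 -5.94] turn -0.1
```

View pics/a7.png

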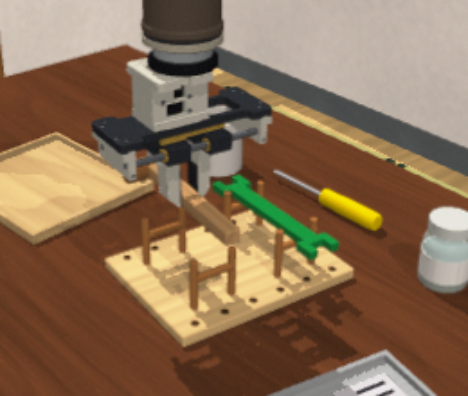

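The hammer is held over its own cradle, so I lower it.

move_arm:
  series:
    - [0,-0.1,-2,0,0,0]
    - [0,0,-1.5,0,0,0]
    - [0,0,-1,0,0,0]
    - [0,0,-0.8,0,0,0]
    - [0,0,-0.5,0,0,0]
    - [0,0,0,0,0,0]
    - [0,0,0,0,0,0]
    - [0,0,0,0,0,0]

```text
clock: 35.75
position: [0.4907, -0.0173, 0.0821]
ee_rot: [2.375, 2.056, 0.001]
force: [0.7, -0.3, -0.4]
width: 0.211
```

```bash
python3 -c "
from h import *
goto(491.1,-16.4,81.5,-8.2)"
```

```text
t 35.75 pos mm [490.7 -17.3  82.1] jaw yaw -8.24 tilt z [ 0.001 -0.    -1.   ] F [ 0.7 -0.3 -0.4] w mm 19.4 j7 0.02
need cm [ 0.04  0.09 -0.06] turn 0.0
```

Release, lift, and clear the arm off to the left.

move_arm:
  series:
    - [0,0,0,0,0,0]
    - [0,0,0,0,0,0]
    - [0,0,0,0,0,0]
    - [0,0,0,0,0,0]
    - [0,0,0,0,0,0]
  grip: 0.44

```text
clock: 36.25
position: [0.4904, -0.0172, 0.0818]
ee_rot: [2.375, 2.056, 0.0]
force: [0.2, 0.2, 0.3]
width: 0.439
```

move_arm:
  series:
    - [0,0,1,0,0,0]
    - [0,0,2,0,0,0]
    - [0,0,3,0,0,0]
    - [0,0,4,0,0,0]
    - [0,0,4,0,0,0]
    - [-1,4,0,0,0,4]
    - [-1,4,0,0,0,4]
    - [-1,4,0,0,0,4]

```text
clock: 37.05
position: [0.4601, 0.1039, 0.223]
ee_rot: [2.145, 2.294, 0.003]
force: [0.7, 1.7, -0.2]
width: 0.442
```

move_arm:
  series:
    - [-1,4,0,0,0,4]
    - [-1,4,0,0,0,4]
    - [-1,4,0,0,0,4]
    - [-1,4,0,0,0,4]
    - [-1,4,0,0,0,4]
    - [0,4,0,0,0,4]
    - [0,0,0,0,0,0]
    - [0,0,0,0,0,0]

```text
clock: 37.85
position: [0.4102, 0.3431, 0.222]
ee_rot: [1.622, 2.69, -0.001]
force: [0.7, -0.7, -0.3]
width: 0.439
```

```bash
python3 - <<'E'
from h import *
st()
v={n:img(n) for n in('top','side')}
cv2.imwrite('pics/a8.png',cv2.resize(np.vstack([v['top']['color'][140:400,90:520],cv2.resize(v['side']['color'][160:400,130:460],(430,313))]),None,fx=1.04,fy=1.04)[:,:,::-1])
for w in(('top',),('side',)):
  print(w,'ham',*fit('hammer_c',491,-22,81,.069,v,w),'wr',*fit('wrench_c',612,-36,83,.066,v,w),'spat',*fit('spatula_c',442.5,-290.5,-12.5,.012,v,w))
for t in('mug','screwdriver','jar'):print(t,outline_of('top',t)[0]['rect'])
E
```

```text
t 37.85 pos mm [410.2 343.1 222. ] jaw yaw 27.83 tilt z [ 0.    -0.001 -1.   ] F [ 0.7 -0.7 -0.3] w mm 40.4 j7 -0.27
('top',) ham [491.  -23.2  81.3] 0.923 wr [614.3 -35.3  83.2] 0.894 spat [ 443.6 -290.2  -12.9] 0.934
('side',) ham [488.4 -25.8  80.9] 0.839 wr [611.1 -37.8  82.7] 0.877 spat [ 441.3 -291.7  -12.8] 0.94
mug [180.2, 166.0, 59.0, 47.0]
screwdriver [263.4, 161.4, 93.2, 16.6]
jar [402.2, 155.2, 41.1, 40.1]
```

View pics/a8.png

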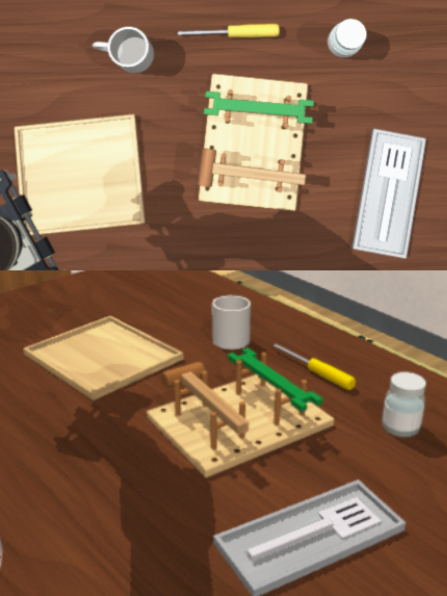

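Everything is in place. The hammer is at about (255,173) and the wrench at about (260,106), both on their pegs. The spatula is centred in the dish, and the mug, screwdriver and jar are unmoved.

```bash
python3 -c "
from cell import workorder
print(workorder.sign_off())"
```

```text
the job is handed in; nothing more can be done
None
```

The job is done in the order asked and handed in at about 39 s on the robot clock. The hammer and wrench went into the side tray side by side, the spatula went to the metal tray, and both tools went back onto their own pegs.

Final checks, made with the arm clear of everything and before hand-in:
- **Hammer:** about 1–3 mm from where it started, and its angle is within 0.2°.
- **Wrench:** about 3 mm from its start by the top camera and within 0.5°. The side camera gave no usable fit of the wrench at the start. Its final reading there is about 2 mm from the top camera's starting position.
- **Spatula:** within about 1–2 mm of the middle of the metal tray and 0.5° of its long axis.
- **Mug, screwdriver and jar:** they look unmoved in the pictures, and their outlines match the start to within about 3 pixels.

The two cameras disagreed by 2–4 mm throughout, more than the quoted 2 mm calibration. No check failed, and the largest wrist force I read was under 8 N.

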